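# Put the bench things back on their own labelled tiles

## Robot

A 6-joint arm with a two-finger parallel gripper is mounted at the origin on a cart in front of the work surface, level with it; the furniture and walls round the work are solid. World frame = base frame: x ahead of the robot, y to its left, z up, the work surface at z = 0. Lengths are in m, angles in rad, forces in N, time in s.
With the tool pointing down it reaches from about 0.25 to 0.725 m from the base axis. Payload 4 kg.
Tool frame: the origin (TCP) lies between the finger pads; the fingertips stand 11 mm ahead of it and the grasp point (between the pads) lies 8 mm behind it (bot.tip_extent is the distance from the TCP to the fingertips, in m); z points along the fingers, y is the line along which they close (so a half turn about z gives the same grasp; the last joint's range is limited). The gripper opens to 85 mm and grips with 20 to 120 N. Pads are 22 mm wide; open, the fingers measure 114 mm over their backs; the gripper's body (76 mm by 85 mm) begins 54 mm behind the grasp point. The pads swing forward as they close: fully open they stand 13 mm farther back than shut.
Start: joints at [1.213, 0.241, 0.005, 1.335, 0, 1.571], TCP at [0.175, 0.468, 0.242] pointing down, gripper open.
Joint ranges: [-2.72, 2.72], [-1.05, 1.87], [-1.09, 1.28], [-1.99, 2.15], [-1.42, 1.44], [-3.14, 3.14]. Speed limits (rad/s): [2.79, 2.79, 3.14, 3.14, 3.14, 3.14].

## Interface

Orientations are given as a unit quaternion [x, y, z, w].
In Python, from workcell import bot gives the robot as it stands. The module is installed in compiled form; this text tells all that it offers.
- The arm moves only by the tool drive_tool, never from a script. Its argument "rows" is a list of rows, each an object of numbers: "dx", "dy", "dz": the shift along the tool's x, y, z in units of 50 mm (1.0 is 50 mm); "wx", "wy", "wz": the turn, a rotation vector about the tool's x, y, z in units of 5 degrees (1.0 is 5 degrees); "hand": the finger opening in mm, from 0 to 85.4. A call has 1 to 20 rows; each row is the pose to reach, as a shift and turn from the pose commanded when the call began, along the tool's axes at that moment; what a row does not reach only later rows make up. A row lasts 1/10 s, in which the tool goes at most 50 mm and 8.59 degrees, less where a joint would pass 70% of its speed; a pose out of reach is approached as far as the arm can. A call with a gripper value outside its range is refused whole. The fingers move at their own pace and stop on an object; the grip force is fixed at half the most. Time passes only in rows, so rows that repeat a pose let the fingers close. It gives the time, the measured TCP pose, the force, the opening and the grip force at its end, in the units of the state.
- bot.get_obs(): the state, without advancing time (a new reading comes with each control period).
- bot.camera(name): name is "scene" or "side" or "wrist"; returns the picture (400x640x3 uint8, red, green, blue); there is no depth.
- bot.get_calibration(name): a dict with "vfov" (degrees; the focal length in pixels is half the picture's height over the tangent of half this angle, whatever the lens; pixels are square), "cx", "cy" (the principal point, pixels), "origin" and "rotation" of the camera in the world; the wrist camera has in their place "mount" (4x4, takes a point from camera to tool coordinates, whose origin is the TCP and whose axes are the flange's). Camera axes: x right, y up, looking along -z (the intrinsics and any distortion apply to the point x, -y, -z); pixel columns grow to the right and rows downward; lengths in m; the calibration is good to about 2 mm. The wrist camera is an equidistant fisheye: a pixel r from the principal point sees the ray r / f radians off the axis. A picture is of the moment at which its call begins: read the wrist's pose just before it. get_calibration takes no time and is no camera call.
- bot.job_done(): hands the job in; it is judged then, once.
Trained networks look in the newest picture that a camera, given by its name, has taken for a name from the list of things; names that differ only in an ending like _2 or _b are one class to them, and where a whole thing is asked for, a point or a joint stands for the part that bears it (a point fixed in the world has none). Each returns a list of dicts, best first, with "score" (0 to 1); they miss things now and then, are a little off and sometimes report something else, mostly with a low value. They report only what shows in the picture. A call takes as long as a camera call. They do not tell look-alikes from the thing itself.
- bot.look_for(camera, thing): "extent" ([centre column, centre row, width, height] in pixels, round what is visible of it).
- bot.outline_of(camera, thing): "region" (400x640 bool, what is visible of it) and "extent" ([centre column, centre row, width, height] in pixels, round what is visible of it).
The state is a dict: "clock": time; "joint_pos": joint angles; "joint_vel": joint speeds; "tau": joint torques, N m; "eef_pos": TCP position; "tool_rot": TCP orientation; "ft_force": force on the tool from outside, world axes, zero at the start; "ft_torque": the same for the moment, N m; "grip_width": finger opening in m; "grasp_force": force on a finger pad.
Only numpy, scipy, OpenCV 4.12 (cv2) and the standard library are available. Lean on these libraries where they do the work, as an engineer would, in place of code of your own. Each camera call takes 0.05 s, during which the arm holds its last target. There are 200 camera calls.

## Task

The bottle, the timer, the vial and the cap key each stand on a tile labelled for another of them. Swap them round, parking things on the unlabelled spare tile as needed, so that each stands upright in the middle of the tile whose label shows its own outline, and never tip any of them over on the way.

Things in the scene. Friction and masses are not known exactly. Their poses are not given: they have to be found in the camera images.
- bottle_centre (a point): Small white reagent bottle with white screw cap and coloured band, standing, 90 mm high, 0.08 kg: round body 45 mm in diameter from the base to 65 mm up, above that shoulder and cap 33 mm in diameter. This point is on its axis half-way up (45 mm above its base). z is its upright axis.
- timer_centre (a point): White digital bench timer with dark display and three buttons, lying flat, face up: 72 mm (its x) by 64 mm (its y) by 18 mm high (firm sides up to 16 mm), 0.06 kg; grasp across the 64 mm. This point is at its centre, 9 mm above its underside. z is its upright axis.
- vial_centre (a point): Slim clear-and-white sample vial with a ribbed white cap, standing, 61 mm high, 0.03 kg: round, 27 mm in diameter up to 45 mm, the cap above it 26 mm. This point is on its axis half-way up (30.5 mm above its base). z is its upright axis.
- key_centre (a point): Dark grey cap-tightening key, standing on its head, 55 mm high, 0.055 kg: ribbed round head 36 mm in diameter from the base to 27 mm up, then a round stem 18 mm in diameter. This point is on its axis half-way up (27.5 mm above its base); the head can be grasped below it or the stem above it. z is its upright axis.
- bottle_tile_spot (a point): Fixed grey tile, 6 mm thick: standing square 78 x 78 mm with fine black corner marks, joined on the robot's side (its -x) to a label panel 78 wide, 58 deep, with a black pictogram, a filled disc 36 mm in diameter: plan view at 4/5 size of the bottle that belongs here. Point: centre of the standing square, on the upper face; label centre 68 mm from it along -x. z up; yaw up to 0.15 rad.
- timer_tile_spot (a point): Fixed grey tile, 6 mm thick: standing square 78 x 78 mm with fine black corner marks, joined on the robot's side (its -x) to a label panel 78 wide, 58 deep, with a black pictogram, a filled rectangle 51 x 58 mm: plan view at 4/5 size of the timer that belongs here. Point: centre of the standing square, on the upper face; label centre 68 mm from it along -x. z up; yaw up to 0.15 rad.
- vial_tile_spot (a point): Fixed grey tile, 6 mm thick: standing square 78 x 78 mm with fine black corner marks, joined on the robot's side (its -x) to a label panel 78 wide, 58 deep, with a black pictogram, a small filled disc 22 mm in diameter: plan view at 4/5 size of the vial that belongs here. Point: centre of the standing square, on the upper face; label centre 68 mm from it along -x. z up; yaw up to 0.15 rad.
- key_tile_spot (a point): Fixed grey tile, 6 mm thick: standing square 78 x 78 mm with fine black corner marks, joined on the robot's side (its -x) to a label panel 78 wide, 58 deep, with a black pictogram, a ring 29 mm in outer and 14 mm in inner diameter: plan view at 4/5 size of the key (head and stem) that belongs here. Point: centre of the standing square, on the upper face; label centre 68 mm from it along -x. z up; yaw up to 0.15 rad.
- spare_tile_spot (a point): Fixed flat grey tile, 6 mm thick, a standing square of 78 x 78 mm with fine black corner marks and no label panel; empty at the start, free for parking a thing on the way. This point is the centre of its upper face. (Nearby: upright books up to 0.3 m high stand on the bench behind the two right-hand places, x > 0.52, y -0.18 to -0.5; pen, forceps and USB stick lie flat between tiles.)
Not all that is in view belongs to the job. Leave any red look-alike of the part that bears key_centre alone.

How it is judged:
By the outcome, as a careful person would: the job done as asked, in the order asked, and still so for the second after the job is handed in, with the robot touching nothing.
It also fails if it takes over 144 s, if anything falls off the work surface, if the arm or the gripper's body presses on something with over 40 N, if the wrist force passes 120 N, or if a joint passes its speed limit or range.

## Working session

There is one attempt and no reset: what is moved stays moved. The work goes in short steps, Python scripts to look and compute and a tool call to move; the robot and the scene stay as the last step left them, time stands still between calls to the robot, and variables do not carry over. Pictures are saved under pics/ and viewed, at most 14 in all, crops included, and the job is handed in when it is done.

Besides the shell and the picture viewer there is one more tool, called after "Call:" as name([rows], argument=value, ...), one row to a line, values as JSON. drive_tool: Moves the arm, as the interface text tells. Its arguments: {"type":"object","properties":{"rows":{"type":"array","items":{"type":"object","properties":{"dx":{"type":"number"},"dy":{"type":"number"},"dz":{"type":"number"},"wx":{"type":"number"},"wy":{"type":"number"},"wz":{"type":"number"},"hand":{"type":"number"}}}}},"required":["rows"]}

```bash
mkdir -p pics
python3 - <<'E'
from workcell import bot
import cv2,numpy as np
for c in("scene","side","wrist"):
    im=bot.camera(c); cv2.imwrite(f"pics/{c}0.png",im[:,:,::-1])
    print(c,bot.get_calibration(c))
    for t in("bottle_centre","timer_centre","vial_centre","key_centre","bottle_tile_spot","timer_tile_spot","vial_tile_spot","key_tile_spot","spare_tile_spot"):
        print(t,[(round(d["score"],2),np.round(d["extent"]).tolist()) for d in bot.look_for(c,t)[:4]])
o=bot.get_obs();print(o)
E
```

```text
scene {'vfov': 43.9708783912136, 'cx': 317.066469889901, 'cy': 192.85472829083162, 'origin': array([-0.12183472,  1.05233596,  0.67543079]), 'rotation': array([-0.14337584,  0.50413219,  0.82368749, -0.21640936])}
bottle_centre [(0.61, [308.0, 200.0, 15.0, 30.0])]
timer_centre [(0.41, [307.0, 253.0, 62.0, 30.0])]
vial_centre [(0.55, [295.0, 241.0, 20.0, 26.0]), (0.45, [378.0, 168.0, 11.0, 22.0])]
key_centre [(0.72, [263.0, 230.0, 13.0, 23.0]), (0.52, [295.0, 241.0, 13.0, 23.0]), (0.31, [306.0, 253.0, 62.0, 32.0])]
bottle_tile_spot [(0.69, [391.0, 180.0, 33.0, 17.0])]
timer_tile_spot [(0.69, [308.0, 255.0, 62.0, 28.0])]
vial_tile_spot [(0.8, [276.0, 293.0, 63.0, 32.0])]
key_tile_spot []
spare_tile_spot []
side {'vfov': 54.938545220958325, 'cx': 322.7036187440655, 'cy': 203.54317497935, 'origin': array([ 0.26854228, -0.73758921,  0.75319084]), 'rotation': array([ 0.40404316, -0.06300311, -0.14279506,  0.90132641])}
bottle_centre [(0.78, [315.0, 197.0, 15.0, 32.0]), (0.38, [307.0, 214.0, 54.0, 28.0])]
timer_centre [(0.58, [274.0, 156.0, 26.0, 16.0])]
vial_centre [(0.76, [338.0, 303.0, 1
[... 1069 characters left out ...]
joint_pos': array([1.21301358e+00, 2.40658243e-01, 4.97205103e-03, 1.33518389e+00,
       1.52022975e-05, 1.57083142e+00]), 'joint_vel': array([ 1.07234062e-04,  3.17891355e-04,  1.51169674e-04,  6.41123283e-05,
       -4.35597590e-04, -7.15120216e-05]), 'tau': array([ 7.44239005e-04, -3.72205567e+01,  2.52687478e+01,  1.30171862e-03,
        9.18194587e-06,  6.04251966e-06]), 'eef_pos': array([0.17509237, 0.46833242, 0.24226665]), 'tool_rot': array([ 1.77956015e-01,  9.84038442e-01, -3.49381336e-05, -1.40414287e-05]), 'ft_force': array([-0.22272815,  0.46227413, -0.36832037]), 'ft_torque': array([-0.01177714, -0.02666975, -0.0139839 ]), 'grasp_force': 0.0, 'grip_width': 0.08549537081444215}
```

```bash
cat > h.py <<'E'
import numpy as np,cv2
from workcell import bot
from scipy.spatial.transform import Rotation as R
def cam(c):
    k=bot.get_calibration(c); f=200/np.tan(np.radians(k["vfov"]/2))
    return k,f
def ray(c,u,v,obs=None):
    k,f=cam(c); a=np.array([(u-k["cx"])/f,(v-k["cy"])/f])
    if c=="wrist":
        o=obs or bot.get_obs(); r=np.hypot(*a); s=np.sin(r)/max(r,1e-9)
        d=np.array([a[0]*s,-a[1]*s,-np.cos(r)]); M=k["mount"]; T=R.from_quat(o["tool_rot"]).as_matrix()
        return o["eef_pos"]+T@M[:3,3], T@M[:3,:3]@d
    Rm=np.array(k["rotation"]); Rm=R.from_quat(Rm).as_matrix() if Rm.size==4 else Rm
    return np.array(k["origin"]),Rm@np.array([a[0],-a[1],-1])
def at(c,u,v,z,obs=None):
    o,d=ray(c,u,v,obs); return o+d*(z-o[2])/d[2]
def pix(c,p,obs=None):
    k,f=cam(c)
    if c=="wrist":
        o=obs or bot.get_obs(); M=k["mount"]; T=R.from_quat(o["tool_rot"]).as_matrix()
        q=M[:3,:3].T@(T.T@(np.asarray(p)-o["eef_pos"])-M[:3,3])
        n=np.hypot(q[0],q[1]); th=np.arctan2(n,-q[2]); s=f*th/max(n,1e-9)
        return np.array([k["cx"]+q[0]*s,k["cy"]-q[1]*s])
    q=R.from_quat(k["rotation"]).as_matrix().T@(np.asarray(p)-k["origin"])
    return np.array([k["cx"]-f*q[0]/q[2],k["cy"]+f*q[1]/q[2]])
E
python3 - <<'E'
import cv2
for c,(x0,x1,y0,y1) in dict(scene=(220,440,140,305),side=(220,440,130,340)).items():
    im=cv2.imread(f"pics/{c}0.png")[y0:y1,x0:x1]; s=min(800/im.shape[1],600/im.shape[0])
    cv2.imwrite(f"pics/{c}0z.png",cv2.resize(im,None,fx=s,fy=s,interpolation=cv2.INTER_CUBIC)); print(c,s)
from h import *
print(at("side",338,315,0.006),at("side",315,210,.006),at("scene",308,213,.006), at("side",274,156,.02),at("side",313,262,.006),at("scene",307,253,.02))
E
```

```text
scene 3.6363636363636362
side 2.857142857142857
[ 0.44389692 -0.30142092  0.006     ] [0.49604212 0.04030401 0.006     ] [0.51327157 0.02996184 0.006     ] [0.44004025 0.3211887  0.02      ] [ 0.43506059 -0.14093917  0.006     ] [0.40176971 0.21932619 0.02      ]
```

View pics/scene0z.png

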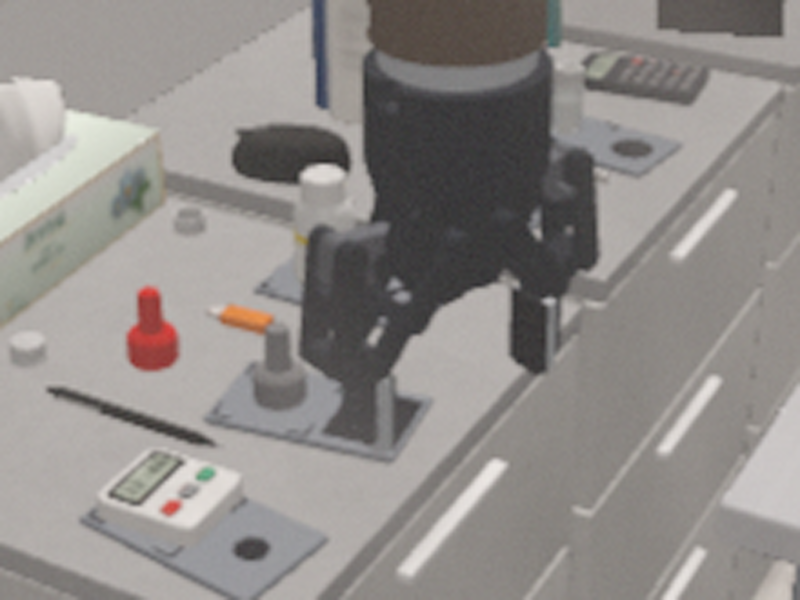

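View pics/side0z.png

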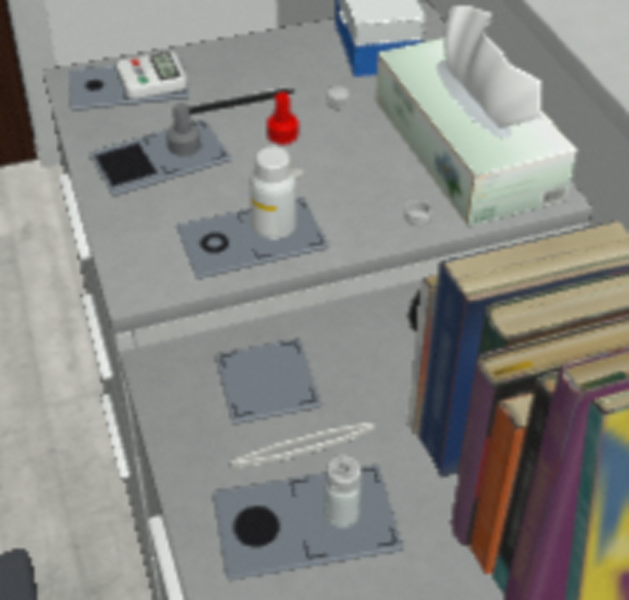

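The grey key (scene ~(295,241), side ~(283,173)) stands on the rectangle-labelled tile. The red one (scene ~(262,230), side ~(320,172)) is the look-alike to leave alone. The grey one fits because the description says dark grey.

From left to right:

| Label on tile | Thing standing on it |
|---|---|
| Small disc (vial) | timer |
| Rectangle (timer) | key |
| Ring (key) | bottle |
| None (spare) | empty |
| Big disc (bottle) | vial |

I'll move to a viewpoint above the left group.

Call:
drive_tool([
  {"dx":-4.78,"dy":-3.94,"dz":-2.16,"wz":-4.1},
  {"dx":-4.78,"dy":-3.94,"dz":-2.16,"wz":-4.1},
  {"dx":-4.78,"dy":-3.94,"dz":-2.16,"wz":-4.1},
  {"dx":-4.78,"dy":-3.94,"dz":-2.16,"wz":-4.1},
  {"dx":-4.78,"dy":-3.94,"dz":-2.16,"wz":-4.1},
  {"dx":-4.78,"dy":-3.94,"dz":-2.16,"wz":-4.1},
  {"dx":-4.78,"dy":-3.94,"dz":-2.16,"wz":-4.1},
  {"dx":-4.78,"dy":-3.94,"dz":-2.16,"wz":-4.1},
  {"dx":-4.78,"dy":-3.94,"dz":-2.16,"wz":-4.1},
  {"dx":-4.78,"dy":-3.94,"dz":-2.16,"wz":-4.1},
  {"dx":-4.78,"dy":-3.94,"dz":-2.16,"wz":-4.1},
  {"dx":-4.78,"dy":-3.94,"dz":-2.16,"wz":-4.1},
  {"dx":-4.78,"dy":-3.94,"dz":-2.16,"wz":-4.1},
  {"dx":-4.78,"dy":-3.94,"dz":-2.16,"wz":-4.1},
])

```text
invalid input at $.rows[0]: expected keys dx, dy, dz, wx, wy, wz, hand
```

Call:
drive_tool([
  {"dx":-4.78,"dy":-3.94,"dz":-2.16,"wx":0,"wy":0,"wz":-4.1,"hand":85},
  {"dx":-4.78,"dy":-3.94,"dz":-2.16,"wx":0,"wy":0,"wz":-4.1,"hand":85},
  {"dx":-4.78,"dy":-3.94,"dz":-2.16,"wx":0,"wy":0,"wz":-4.1,"hand":85},
  {"dx":-4.78,"dy":-3.94,"dz":-2.16,"wx":0,"wy":0,"wz":-4.1,"hand":85},
  {"dx":-4.78,"dy":-3.94,"dz":-2.16,"wx":0,"wy":0,"wz":-4.1,"hand":85},
  {"dx":-4.78,"dy":-3.94,"dz":-2.16,"wx":0,"wy":0,"wz":-4.1,"hand":85},
  {"dx":-4.78,"dy":-3.94,"dz":-2.16,"wx":0,"wy":0,"wz":-4.1,"hand":85},
  {"dx":-4.78,"dy":-3.94,"dz":-2.16,"wx":0,"wy":0,"wz":-4.1,"hand":85},
  {"dx":-4.78,"dy":-3.94,"dz":-2.16,"wx":0,"wy":0,"wz":-4.1,"hand":85},
  {"dx":-4.78,"dy":-3.94,"dz":-2.16,"wx":0,"wy":0,"wz":-4.1,"hand":85},
  {"dx":-4.78,"dy":-3.94,"dz":-2.16,"wx":0,"wy":0,"wz":-4.1,"hand":85},
  {"dx":-4.78,"dy":-3.94,"dz":-2.16,"wx":0,"wy":0,"wz":-4.1,"hand":85},
  {"dx":-4.78,"dy":-3.94,"dz":-2.16,"wx":0,"wy":0,"wz":-4.1,"hand":85},
])

```text
clock: 2.8
eef_pos: [0.3295, 0.2007, 0.35]
tool_rot: [-0.001, 1.0, -0.0, -0.0]
ft_force: [0.3, 0.5, 0.4]
grip_width: 0.0851
grasp_force: 0.0
```

Run:
```python
from h import *
o=bot.get_obs(); im=bot.camera("wrist"); np.save("w1.npy",im); cv2.imwrite("pics/w1.png",im[:,:,::-1])
import pickle; pickle.dump(o,open("w1.pkl","wb")); print(o["clock"],o["eef_pos"],o["tool_rot"],o["ft_force"])
for t in("bottle_centre","timer_centre","vial_centre","key_centre","bottle_tile_spot","timer_tile_spot","vial_tile_spot","key_tile_spot","spare_tile_spot"):
    print(t,[(round(d["score"],2),np.round(d["extent"]).tolist(),at("wrist",*d["extent"][:2],.006,o).round(3)) for d in bot.look_for("wrist",t)[:3]])
```

```text
2.8 [0.32954298 0.20071669 0.34999243] [-8.57421744e-04  9.99999564e-01 -1.73449555e-04 -3.27702353e-04] [0.26690632 0.50392755 0.44795675]
bottle_centre [(0.83, [239.0, 265.0, 14.0, 30.0], array([0.508, 0.051, 0.006]))]
timer_centre [(0.91, [403.0, 231.0, 38.0, 44.0], array([0.444, 0.333, 0.006]))]
vial_centre [(0.62, [78.0, 235.0, 28.0, 24.0], array([ 0.468, -0.325,  0.006]))]
key_centre [(0.75, [322.0, 236.0, 21.0, 34.0], array([0.452, 0.198, 0.006])), (0.59, [318.0, 293.0, 22.0, 27.0], array([0.563, 0.19 , 0.006]))]
bottle_tile_spot [(0.58, [90.0, 216.0, 32.0, 64.0], array([ 0.424, -0.271,  0.006]))]
timer_tile_spot [(0.7, [319.0, 212.0, 60.0, 81.0], array([0.41 , 0.192, 0.006]))]
vial_tile_spot [(0.88, [406.0, 210.0, 59.0, 79.0], array([0.407, 0.337, 0.006])), (0.24, [88.0, 214.0, 37.0, 66.0], array([ 0.42 , -0.277,  0.006]))]
key_tile_spot [(0.82, [234.0, 247.0, 53.0, 71.0], array([0.473, 0.047, 0.006]))]
spare_tile_spot [(0.64, [142.0, 223.0, 38.0, 45.0], array([ 0.435, -0.136,  0.006]))]
```

View pics/w1.png

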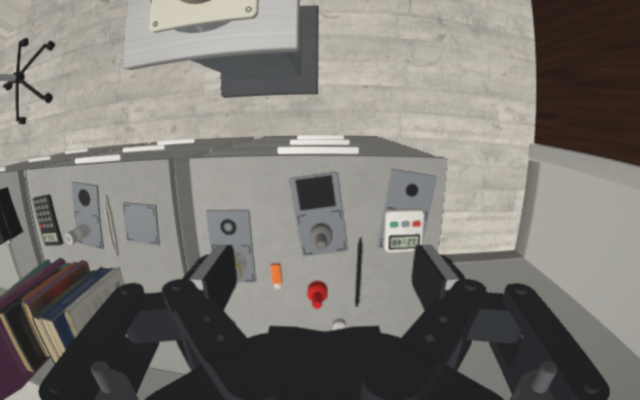

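The wrist picture shows everything: the timer at (404,231), the key at (320,236) with the red look-alike at (318,293), the bottle at (239,265) behind a finger, the spare tile at (142,223) and the vial at (75,235). Next I'll fit the tile rectangles and the bases of the things on the z-plane, using the wrist and side cameras.

```bash
cat >> h.py <<'E'
def many(c,uv,z,o=None): return np.array([at(c,u,v,z,o) for u,v in uv])
def tiles(c,names,o=None,z=.006):
    for t in names:
        for d in bot.outline_of(c,t)[:1]:
            cs,_=cv2.findContours(d["region"].astype(np.uint8),cv2.RETR_EXTERNAL,cv2.CHAIN_APPROX_NONE)
            if not cs: continue
            k=max(cs,key=cv2.contourArea)[:,0,:].astype(float)
            p=many(c,k,z,o)[:,:2]*1000
            (cx,cy),(w,h),a=cv2.minAreaRect(p.astype(np.float32))
            print(c,t,round(d["score"],2),"ctr",round(cx,1),round(cy,1),"size",round(w),round(h),"ang",round(a,1))
T=["vial_tile_spot","timer_tile_spot","key_tile_spot","spare_tile_spot","bottle_tile_spot"]
def top(c,x0,x1,y0,y1,im,o=None,z=.006,s=.001):
    X=np.arange(x1,x0,-s); Y=np.arange(y1,y0,-s)   # rows: x downwards decreasing, cols: y decreasing (left = +y)
    m=np.array([[pix(c,(x,y,z),o) for y in Y] for x in X],np.float32)
    return cv2.remap(im,m[...,0],m[...,1],cv2.INTER_CUBIC)
E
python3 - <<'E'
from h import *
import pickle; o=pickle.load(open("w1.pkl","rb"))
bot.camera("wrist"); tiles("wrist",T,o); bot.camera("side"); tiles("side",T)
tiles("side",["timer_centre"],z=.024); bot.camera("wrist"); tiles("wrist",["timer_centre"],o,.024)
for c in("wrist","side"):
    for t,h in(("bottle_centre",.09),("vial_centre",.061),("key_centre",.055)):
        for d in bot.look_for(c,t)[:2]:
            print(c,t,round(d["score"],2),at(c,*d["extent"][:2],.006+h/2,o if c=="wrist" else None).round(4)) 
im=top("wrist",.30,.60,-.40,.40,np.load("w1.npy"),o); 
im2=top("side",.30,.60,-.40,.40,bot.camera("side"))
cv2.imwrite("pics/top.png",np.vstack([im,im2])[:,:,::-1])
E
```

```text
wrist vial_tile_spot 0.61 ctr 386.5 340.9 size 78 90 ang 82.6
wrist timer_tile_spot 0.91 ctr 415.0 193.3 size 136 79 ang 8.3
wrist key_tile_spot 0.6 ctr 473.7 40.9 size 135 79 ang 0.7
wrist spare_tile_spot 0.68 ctr 435.1 -136.8 size 84 80 ang 85.4
wrist bottle_tile_spot 0.73 ctr 423.1 -282.3 size 83 136 ang 81.7
side vial_tile_spot 0.76 ctr 373.5 341.9 size 76 58 ang 83.2
side timer_tile_spot 0.75 ctr 415.3 189.9 size 139 84 ang 6.7
side key_tile_spot 0.7 ctr 471.7 37.6 size 138 86 ang 0.3
side spare_tile_spot 0.65 ctr 434.3 -142.6 size 80 77 ang 85.8
side bottle_tile_spot 0.95 ctr 423.4 -285.5 size 79 137 ang 82.9
side timer_centre 0.81 ctr 433.4 319.1 size 86 71 ang 87.0
wrist timer_centre 0.86 ctr 434.9 329.8 size 66 73 ang 89.8
wrist bottle_centre 0.63 [0.4865 0.0666 0.051 ]
wrist vial_centre 0.56 [ 0.454  -0.2856  0.0365]
wrist vial_centre 0.39 [0.4971 0.0597 0.0365]
wrist key_centre 0.72 [0.4415 0.1995 0.0335]
wrist key_centre 0.64 [0.5437 0.1916 0.0335]
side bottle_centre 0.86 [0.4935 0.0421 0.051 ]
side vial_centre 0.65 [ 0.4501 -0.2954  0.0365]
side key_centre 0.68 [0.4415 0.197  0.0335]
side key_centre 0.56 [0.5518 0.1759 0.0335]Traceback (most recent call last):
  File "<stdin>", line 9, in <module>
  File "h.py", line 39, in top
    m=np.array([[pix(c,(x,y,z),o) for y in Y] for x in X],np.float32)
                 ~~~^^^^^^^^^^^^^
  File "h.py", line 18, in pix
    k,f=cam(c)
        ~~~^^^
  File "h.py", line 5, in cam
    k=bot.get_calibration(c); f=200/np.tan(np.radians(k["vfov"]/2))
ValueError: time passes only in moves, steps and waits
```

Call:
drive_tool([
  {"dx":-2.44,"dy":-9.77,"dz":3,"wx":0,"wy":0,"wz":0,"hand":60},
  {"dx":-2.44,"dy":-9.77,"dz":3,"wx":0,"wy":0,"wz":0,"hand":60},
  {"dx":-2.44,"dy":-9.77,"dz":3,"wx":0,"wy":0,"wz":0,"hand":60},
  {"dx":-2.44,"dy":-9.77,"dz":3,"wx":0,"wy":0,"wz":0,"hand":60},
  {"dx":-2.44,"dy":-9.77,"dz":3,"wx":0,"wy":0,"wz":0,"hand":60},
  {"dx":-2.44,"dy":-9.77,"dz":3,"wx":0,"wy":0,"wz":0,"hand":60},
  {"dx":-2.44,"dy":-9.77,"dz":3,"wx":0,"wy":0,"wz":0,"hand":60},
  {"dx":-2.44,"dy":-9.77,"dz":3,"wx":0,"wy":0,"wz":0,"hand":60},
  {"dx":-2.44,"dy":-9.77,"dz":3,"wx":0,"wy":0,"wz":0,"hand":60},
  {"dx":-2.44,"dy":-9.77,"dz":3,"wx":0,"wy":0,"wz":0,"hand":60},
  {"dx":-2.44,"dy":-9.77,"dz":3,"wx":0,"wy":0,"wz":0,"hand":60},
  {"dx":-2.44,"dy":-9.77,"dz":3,"wx":0,"wy":0,"wz":0,"hand":60},
  {"dx":-2.44,"dy":-9.77,"dz":3,"wx":0,"wy":0,"wz":0,"hand":60},
  {"dx":-2.44,"dy":-9.77,"dz":3,"wx":0,"wy":0,"wz":0,"hand":60},
  {"dx":-2.44,"dy":-9.77,"dz":3,"wx":0,"wy":0,"wz":0,"hand":60},
])

```text
clock: 5.85
eef_pos: [0.4522, -0.2873, 0.2011]
tool_rot: [-0.001, 1.0, -0.0, 0.0]
ft_force: [0.1, 0.4, 0.1]
grip_width: 0.0598
grasp_force: 0.0
```

```bash
sed -i 's/^def cam(c):/import functools\n@functools.lru_cache(None)\ndef cam(c):/' h.py
cat >> h.py <<'E'
def look(n,things,tl=(),crop=None):
    o=bot.get_obs(); im=bot.camera("wrist"); np.save(n+".npy",im); cv2.imwrite(f"pics/{n}.png",im[:,:,::-1])
    print(round(o["clock"],2),o["eef_pos"].round(4),o["tool_rot"].round(4),o["joint_pos"].round(2))
    tiles("wrist",tl,o)
    for t,h in things:
        for d in bot.outline_of("wrist",t)[:2]:
            v,u=np.nonzero(d["region"]); 
            # silhouette centroid of an upright body: use mid height
            print(t,round(d["score"],2),np.round(d["extent"]).tolist(),at("wrist",u.mean(),v.mean(),.006+h/2,o).round(4))
    return o,im
E
python3 - <<'E'
from h import *
o,im=look("w2",[("vial_centre",.061)],["bottle_tile_spot","spare_tile_spot"])
for p in((.452,-.288,.006),(.452,-.288,.067)): print(pix("wrist",p,o))
a=top("wrist",.32,.52,-.36,-.06,im,o); b=top("wrist",.32,.52,-.36,-.06,im,o,z=.067)
cv2.imwrite("pics/top2.png",np.hstack([cv2.resize(im[130:],None,fx=.8,fy=.8)[:200,:490],a])[:,:,::-1])
E
```

```text
5.85 [ 0.4522 -0.2873  0.2011] [-8.e-04  1.e+00 -2.e-04  4.e-04] [-0.57  0.33  0.02  1.26  0.   -0.57]
wrist bottle_tile_spot 0.55 ctr 423.9 -284.0 size 79 136 ang 82.5
wrist spare_tile_spot 0.56 ctr 436.3 -142.6 size 81 79 ang 87.0
vial_centre 0.86 [324.0, 189.0, 32.0, 41.0] [ 0.4535 -0.2894  0.0365]
[323.22947155 180.39780425]
[323.10336999 193.91965417]
```

View pics/top2.png

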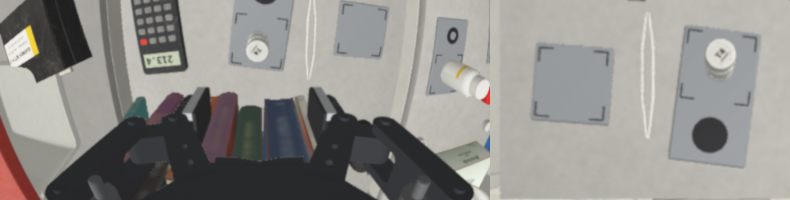

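The vial stands at wrist pixel (324,189), which is (0.4535, -0.2894), in the middle of the bottle tile. The spare tile is empty at (0.4355, -0.1425). I'll grasp the vial first.

Call:
drive_tool([
  {"dx":-0.03,"dy":-0.04,"dz":1,"wx":0,"wy":0,"wz":0,"hand":60},
  {"dx":-0.03,"dy":-0.04,"dz":1.8,"wx":0,"wy":0,"wz":0,"hand":60},
  {"dx":-0.03,"dy":-0.04,"dz":2.5,"wx":0,"wy":0,"wz":0,"hand":60},
  {"dx":-0.03,"dy":-0.04,"dz":3.1,"wx":0,"wy":0,"wz":0,"hand":60},
  {"dx":-0.03,"dy":-0.04,"dz":3.5,"wx":0,"wy":0,"wz":0,"hand":60},
  {"dx":-0.03,"dy":-0.04,"dz":3.5,"wx":0,"wy":0,"wz":0,"hand":60},
  {"dx":-0.03,"dy":-0.04,"dz":3.5,"wx":0,"wy":0,"wz":0,"hand":40},
  {"dx":-0.03,"dy":-0.04,"dz":3.5,"wx":0,"wy":0,"wz":0,"hand":30},
  {"dx":-0.03,"dy":-0.04,"dz":3.5,"wx":0,"wy":0,"wz":0,"hand":20},
  {"dx":-0.03,"dy":-0.04,"dz":3.5,"wx":0,"wy":0,"wz":0,"hand":15},
  {"dx":-0.03,"dy":-0.04,"dz":3.5,"wx":0,"wy":0,"wz":0,"hand":15},
  {"dx":-0.03,"dy":-0.04,"dz":3.5,"wx":0,"wy":0,"wz":0,"hand":15},
  {"dx":-0.03,"dy":-0.04,"dz":3.5,"wx":0,"wy":0,"wz":0,"hand":15},
  {"dx":-0.03,"dy":-0.04,"dz":3.5,"wx":0,"wy":0,"wz":0,"hand":15},
])

```text
clock: 7.45
eef_pos: [0.4549, -0.2913, 0.0273]
tool_rot: [0.0, 1.0, -0.001, 0.002]
ft_force: [1.1, 0.2, 7.6]
grip_width: 0.0263
grasp_force: 59.0
```

Call:
drive_tool([
  {"dx":0,"dy":0,"dz":-0.4,"wx":0,"wy":0,"wz":0,"hand":15},
  {"dx":0,"dy":0,"dz":-1,"wx":0,"wy":0,"wz":0,"hand":15},
  {"dx":0.06,"dy":0.4,"dz":-1.4,"wx":0,"wy":0,"wz":0,"hand":15},
  {"dx":0.12,"dy":1,"dz":-1.4,"wx":0,"wy":0,"wz":0,"hand":15},
  {"dx":0.2,"dy":1.7,"dz":-1.4,"wx":0,"wy":0,"wz":0,"hand":15},
  {"dx":0.3,"dy":2.4,"dz":-1.4,"wx":0,"wy":0,"wz":0,"hand":15},
  {"dx":0.36,"dy":2.8,"dz":-1.4,"wx":0,"wy":0,"wz":0,"hand":15},
  {"dx":0.36,"dy":2.94,"dz":-1.3,"wx":0,"wy":0,"wz":0,"hand":15},
  {"dx":0.36,"dy":2.94,"dz":-0.9,"wx":0,"wy":0,"wz":0,"hand":15},
  {"dx":0.36,"dy":2.94,"dz":-0.5,"wx":0,"wy":0,"wz":0,"hand":15},
  {"dx":0.36,"dy":2.94,"dz":-0.25,"wx":0,"wy":0,"wz":0,"hand":15},
  {"dx":0.36,"dy":2.94,"dz":-0.1,"wx":0,"wy":0,"wz":0,"hand":15},
  {"dx":0.36,"dy":2.94,"dz":-0.02,"wx":0,"wy":0,"wz":0,"hand":15},
  {"dx":0.36,"dy":2.94,"dz":-0.02,"wx":0,"wy":0,"wz":0,"hand":15},
  {"dx":0.36,"dy":2.94,"dz":-0.02,"wx":0,"wy":0,"wz":0,"hand":15},
])

```text
clock: 8.95
eef_pos: [0.4352, -0.1438, 0.0272]
tool_rot: [0.0, 1.0, -0.0, -0.0]
ft_force: [-3.6, 0.8, 7.1]
grip_width: 0.026
grasp_force: 59.6
```

Call:
drive_tool([
  {"dx":0.36,"dy":2.94,"dz":-0.02,"wx":0,"wy":0,"wz":0,"hand":15},
])

```text
clock: 9.05
eef_pos: [0.4328, -0.0981, 0.028]
tool_rot: [0.005, 1.0, -0.002, 0.003]
ft_force: [0.9, 0.8, 0.4]
grip_width: 0.0259
grasp_force: 59.1
```

Call:
drive_tool([
  {"dx":0,"dy":0,"dz":0,"wx":0,"wy":0,"wz":0,"hand":35},
  {"dx":0,"dy":0,"dz":0,"wx":0,"wy":0,"wz":0,"hand":50},
  {"dx":0,"dy":0,"dz":0,"wx":0,"wy":0,"wz":0,"hand":60},
  {"dx":0,"dy":0,"dz":-0.3,"wx":0,"wy":0,"wz":0,"hand":60},
  {"dx":0,"dy":0,"dz":-0.9,"wx":0,"wy":0,"wz":0,"hand":60},
  {"dx":0,"dy":0,"dz":-1.8,"wx":0,"wy":0,"wz":0,"hand":60},
  {"dx":0,"dy":0,"dz":-2.7,"wx":0,"wy":0,"wz":0,"hand":80},
  {"dx":-0.1,"dy":0.3,"dz":-3.5,"wx":0,"wy":0,"wz":0,"hand":80},
  {"dx":-0.4,"dy":1.2,"dz":-3.5,"wx":0,"wy":0,"wz":0,"hand":80},
  {"dx":-0.7,"dy":2.1,"dz":-3.5,"wx":0,"wy":0,"wz":0,"hand":80},
  {"dx":-1,"dy":3,"dz":-3.5,"wx":0,"wy":0,"wz":0,"hand":80},
  {"dx":-1.2,"dy":3.69,"dz":-3.5,"wx":0,"wy":0,"wz":0,"hand":80},
  {"dx":-1.2,"dy":3.69,"dz":-3.5,"wx":0,"wy":0,"wz":0,"hand":80},
  {"dx":-1.2,"dy":3.69,"dz":-3.5,"wx":0,"wy":0,"wz":0,"hand":80},
])

```text
clock: 10.45
eef_pos: [0.4897, 0.0905, 0.2014]
tool_rot: [-0.0, 1.0, -0.0, -0.0]
ft_force: [0.3, -0.3, -0.2]
grip_width: 0.0799
grasp_force: 0.0
```

Run:
```python
from h import *
o,im=look("w3",[("bottle_centre",.09),("key_centre",.055)],["key_tile_spot","spare_tile_spot","timer_tile_spot"])
a=top("wrist",.36,.56,-.21,.09,im,o)
cv2.imwrite("pics/top3.png",np.hstack([cv2.resize(im[130:],None,fx=.8,fy=.8)[:200,:490],a])[:,:,::-1])
bot.camera("side")
for t,h in (("bottle_centre",.09),("vial_centre",.061)):
    d=bot.look_for("side",t)[0]; print(t,at("side",*d["extent"][:2],.006+h/2).round(4),d["score"])
```

```text
10.45 [0.4897 0.0905 0.2014] [-2.e-04  1.e+00 -4.e-04 -2.e-04] [ 0.18  0.26 -0.08  1.23 -0.    0.18]
wrist key_tile_spot 0.85 ctr 475.3 39.4 size 135 78 ang 0.5
wrist spare_tile_spot 0.68 ctr 436.0 -139.2 size 79 77 ang 87.6
wrist timer_tile_spot 0.93 ctr 416.5 192.3 size 135 79 ang 8.1
bottle_centre 0.55 [273.0, 201.0, 58.0, 64.0] [0.5012 0.0435 0.051 ]
bottle_centre 0.2 [416.0, 117.0, 86.0, 123.0] [0.4134 0.175  0.051 ]
key_centre 0.8 [426.0, 143.0, 32.0, 43.0] [0.4442 0.1912 0.0335]Traceback (most recent call last):
  File "<stdin>", line 4, in <module>
    return _nx.concatenate(arrs, 1, dtype=dtype, casting=casting)
           ~~~~~~~~~~~~~~~^^^^^^^^^^^^^^^^^^^^^^^^^^^^^^^^^^^^^^^
ValueError: all the input array dimensions except for the concatenation axis must match exactly, but along dimension 0, the array at index 0 has size 200 and the array at index 1 has size 201
```

My stray extra row was taken relative to the new call's start, so it dragged the gripped vial about 45 mm along +y before release. I'll check it at once.

Run:
```python
from h import *
import pickle
o=bot.get_obs(); im=np.load("w3.npy")
s=bot.camera("side"); cv2.imwrite("pics/s3.png",s[:,:,::-1])
for t,h in (("bottle_centre",.09),("vial_centre",.061)):
  for d in bot.look_for("side",t)[:2]: print(t,np.round(d["extent"]),at("side",*d["extent"][:2],.006+h/2).round(4),d["score"])
a=cv2.resize(im[90:290,100:400],None,fx=1.3,fy=1.3); b=cv2.resize(s[220:320,260:380],(int(260*1.2),260))
cv2.imwrite("pics/c3.png",np.hstack([a,b])[:,:,::-1])
```

```text
bottle_centre [314. 197.  14.  34.] [0.497  0.0469 0.051 ] 0.57
bottle_centre [311. 264.  35.  28.] [ 0.4192 -0.1809  0.051 ] 0.35
vial_centre [302. 242.   8.  20.] [ 0.4208 -0.0935  0.0365] 0.6
vial_centre [314. 198.  13.  33.] [0.4991 0.0584 0.0365] 0.46
```

View pics/c3.png

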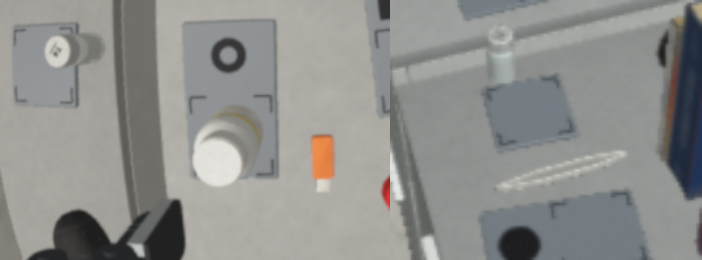

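The vial still stands upright, just beside the spare tile at side-camera pixel (302,242), about (0.425, -0.093), with nothing touching it. It can stay there until its own tile is free. Next I'll grasp the bottle at (0.5005, 0.044).

Call:
drive_tool([
  {"dx":-0.22,"dy":-0.8,"dz":0,"wx":0,"wy":0,"wz":0,"hand":80},
  {"dx":-0.22,"dy":-0.93,"dz":0.3,"wx":0,"wy":0,"wz":0,"hand":80},
  {"dx":-0.22,"dy":-0.93,"dz":1,"wx":0,"wy":0,"wz":0,"hand":80},
  {"dx":-0.22,"dy":-0.93,"dz":1.8,"wx":0,"wy":0,"wz":0,"hand":80},
  {"dx":-0.22,"dy":-0.93,"dz":2.5,"wx":0,"wy":0,"wz":0,"hand":80},
  {"dx":-0.22,"dy":-0.93,"dz":3,"wx":0,"wy":0,"wz":0,"hand":80},
  {"dx":-0.22,"dy":-0.93,"dz":3.15,"wx":0,"wy":0,"wz":0,"hand":80},
  {"dx":-0.22,"dy":-0.93,"dz":3.15,"wx":0,"wy":0,"wz":0,"hand":70},
  {"dx":-0.22,"dy":-0.93,"dz":3.15,"wx":0,"wy":0,"wz":0,"hand":60},
  {"dx":-0.22,"dy":-0.93,"dz":3.15,"wx":0,"wy":0,"wz":0,"hand":52},
  {"dx":-0.22,"dy":-0.93,"dz":3.15,"wx":0,"wy":0,"wz":0,"hand":46},
  {"dx":-0.22,"dy":-0.93,"dz":3.15,"wx":0,"wy":0,"wz":0,"hand":40},
  {"dx":-0.22,"dy":-0.93,"dz":3.15,"wx":0,"wy":0,"wz":0,"hand":35},
  {"dx":-0.22,"dy":-0.93,"dz":3.15,"wx":0,"wy":0,"wz":0,"hand":35},
  {"dx":-0.22,"dy":-0.93,"dz":3.15,"wx":0,"wy":0,"wz":0,"hand":35},
  {"dx":-0.22,"dy":-0.93,"dz":3.15,"wx":0,"wy":0,"wz":0,"hand":35},
])

```text
clock: 12.5
eef_pos: [0.5018, 0.0443, 0.0458]
tool_rot: [0.0, 1.0, 0.0, 0.002]
ft_force: [-0.1, -0.2, 6.5]
grip_width: 0.0437
grasp_force: 60.8
```

Call:
drive_tool([
  {"dx":0,"dy":0,"dz":-0.4,"wx":0,"wy":0,"wz":0,"hand":35},
  {"dx":0,"dy":0,"dz":-1.1,"wx":0,"wy":0,"wz":0,"hand":35},
  {"dx":0,"dy":0,"dz":-1.9,"wx":0,"wy":0,"wz":0,"hand":35},
  {"dx":0.1,"dy":-0.3,"dz":-2.5,"wx":0,"wy":0,"wz":0,"hand":35},
  {"dx":0.2,"dy":-0.9,"dz":-2.6,"wx":0,"wy":0,"wz":0,"hand":35},
  {"dx":0.3,"dy":-1.7,"dz":-2.6,"wx":0,"wy":0,"wz":0,"hand":35},
  {"dx":0.4,"dy":-2.6,"dz":-2.6,"wx":0,"wy":0,"wz":0,"hand":35},
  {"dx":0.55,"dy":-3.5,"dz":-2.6,"wx":0,"wy":0,"wz":0,"hand":35},
  {"dx":0.7,"dy":-4.4,"dz":-2.6,"wx":0,"wy":0,"wz":0,"hand":35},
  {"dx":0.8,"dy":-5.3,"dz":-2.6,"wx":0,"wy":0,"wz":0,"hand":35},
  {"dx":0.9,"dy":-6,"dz":-2.6,"wx":0,"wy":0,"wz":0,"hand":35},
  {"dx":0.96,"dy":-6.45,"dz":-2.6,"wx":0,"wy":0,"wz":0,"hand":35},
  {"dx":0.96,"dy":-6.64,"dz":-2.3,"wx":0,"wy":0,"wz":0,"hand":35},
  {"dx":0.96,"dy":-6.64,"dz":-1.7,"wx":0,"wy":0,"wz":0,"hand":35},
  {"dx":0.96,"dy":-6.64,"dz":-1.1,"wx":0,"wy":0,"wz":0,"hand":35},
  {"dx":0.96,"dy":-6.64,"dz":-0.6,"wx":0,"wy":0,"wz":0,"hand":35},
  {"dx":0.96,"dy":-6.64,"dz":-0.25,"wx":0,"wy":0,"wz":0,"hand":35},
  {"dx":0.96,"dy":-6.64,"dz":-0.1,"wx":0,"wy":0,"wz":0,"hand":35},
  {"dx":0.96,"dy":-6.64,"dz":-0.02,"wx":0,"wy":0,"wz":0,"hand":35},
  {"dx":0.96,"dy":-6.64,"dz":-0.02,"wx":0,"wy":0,"wz":0,"hand":35},
])

```text
clock: 14.5
eef_pos: [0.4526, -0.2878, 0.0463]
tool_rot: [-0.0, 1.0, -0.0, 0.0]
ft_force: [-0.2, 0.4, -1.2]
grip_width: 0.0436
grasp_force: 61.2
```

Call:
drive_tool([
  {"dx":0,"dy":0,"dz":0.02,"wx":0,"wy":0,"wz":0,"hand":35},
  {"dx":0,"dy":0,"dz":0.04,"wx":0,"wy":0,"wz":0,"hand":35},
  {"dx":0,"dy":0,"dz":0.04,"wx":0,"wy":0,"wz":0,"hand":50},
  {"dx":0,"dy":0,"dz":0.04,"wx":0,"wy":0,"wz":0,"hand":65},
  {"dx":0,"dy":0,"dz":0.04,"wx":0,"wy":0,"wz":0,"hand":75},
  {"dx":0,"dy":0,"dz":-0.3,"wx":0,"wy":0,"wz":0,"hand":75},
  {"dx":0,"dy":0,"dz":-1,"wx":0,"wy":0,"wz":0,"hand":75},
  {"dx":0,"dy":0,"dz":-2,"wx":0,"wy":0,"wz":0,"hand":75},
  {"dx":0,"dy":0,"dz":-3,"wx":0,"wy":0,"wz":0,"hand":75},
  {"dx":0,"dy":0.5,"dz":-3.2,"wx":0,"wy":0,"wz":0,"hand":75},
  {"dx":0,"dy":1.3,"dz":-3.2,"wx":0,"wy":0,"wz":0,"hand":75},
  {"dx":0,"dy":1.3,"dz":-3.2,"wx":0,"wy":0,"wz":0,"hand":75},
  {"dx":0,"dy":1.3,"dz":-3.2,"wx":0,"wy":0,"wz":0,"hand":75},
])

```text
clock: 15.8
eef_pos: [0.4525, -0.2222, 0.2052]
tool_rot: [-0.001, 1.0, -0.0, 0.0]
ft_force: [-0.3, -0.3, 0.1]
grip_width: 0.0753
grasp_force: 0.0
```

Run:
```python
from h import *
o,im=look("w4",[("bottle_centre",.09),("vial_centre",.061)],["bottle_tile_spot"])
cv2.imwrite("pics/c4.png",cv2.resize(im[90:290,180:480],None,fx=2,fy=2)[:,:,::-1])
```

```text
15.8 [ 0.4525 -0.2222  0.2052] [-9.e-04  1.e+00 -2.e-04  0.e+00] [-0.46  0.27 -0.06  1.25 -0.   -0.46]
bottle_centre 0.86 [253.0, 188.0, 58.0, 60.0] [ 0.4526 -0.2893  0.051 ]
vial_centre 0.93 [455.0, 160.0, 45.0, 35.0] [ 0.4244 -0.0881  0.0365]
```

View pics/c4.png

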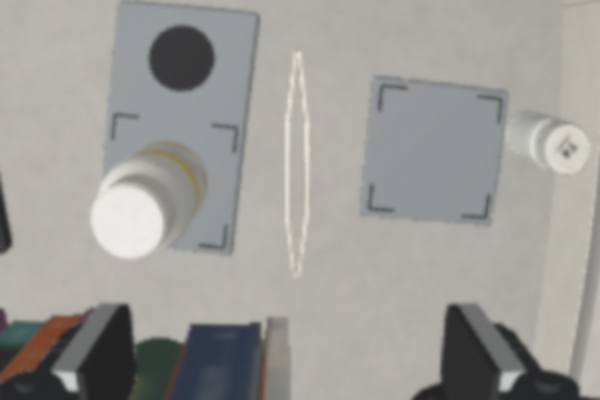

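The bottle stands centred on its tile, and the vial is upright beside the spare tile. Now the key.

Call:
drive_tool([
  {"dx":0.18,"dy":8.36,"dz":0.1,"wx":0,"wy":0,"wz":0,"hand":60},
  {"dx":0.18,"dy":8.36,"dz":0.1,"wx":0,"wy":0,"wz":0,"hand":60},
  {"dx":0.18,"dy":8.36,"dz":0.1,"wx":0,"wy":0,"wz":0,"hand":60},
  {"dx":0.18,"dy":8.36,"dz":0.1,"wx":0,"wy":0,"wz":0,"hand":60},
  {"dx":0.18,"dy":8.36,"dz":0.1,"wx":0,"wy":0,"wz":0,"hand":60},
  {"dx":0.18,"dy":8.36,"dz":0.1,"wx":0,"wy":0,"wz":0,"hand":60},
  {"dx":0.18,"dy":8.36,"dz":0.1,"wx":0,"wy":0,"wz":0,"hand":60},
  {"dx":0.18,"dy":8.36,"dz":0.1,"wx":0,"wy":0,"wz":0,"hand":60},
  {"dx":0.18,"dy":8.36,"dz":0.1,"wx":0,"wy":0,"wz":0,"hand":60},
  {"dx":0.18,"dy":8.36,"dz":0.1,"wx":0,"wy":0,"wz":0,"hand":60},
  {"dx":0.18,"dy":8.36,"dz":0.1,"wx":0,"wy":0,"wz":0,"hand":60},
  {"dx":0.18,"dy":8.36,"dz":0.1,"wx":0,"wy":0,"wz":0,"hand":60},
  {"dx":0.18,"dy":8.36,"dz":0.1,"wx":0,"wy":0,"wz":0,"hand":60},
])

```text
clock: 17.3
eef_pos: [0.4436, 0.1938, 0.2001]
tool_rot: [0.001, 1.0, -0.0, -0.0]
ft_force: [-0.3, 0.2, -0.0]
grip_width: 0.0599
grasp_force: 0.0
```

Run:
```python
from h import *
o,im=look("w5",[("key_centre",.055)],["timer_tile_spot","vial_tile_spot","key_tile_spot"])
bot.camera("wrist"); tiles("wrist",["timer_centre"],o,.024)
a=top("wrist",.33,.53,.0,.39,im,o)
for r in(9,18): pass
cv2.imwrite("pics/c5.png",np.vstack([cv2.resize(im[60:300,100:580],(780,390)),cv2.resize(a,(390,200))[:, :].repeat(1,axis=0) if 0 else np.hstack([a,np.zeros((a.shape[0],780-a.shape[1],3),np.uint8)])])[:,:,::-1])
```

```text
17.3 [0.4436 0.1938 0.2001] [ 1.3e-03  1.0e+00 -2.0e-04 -1.0e-04] [ 0.41  0.23 -0.12  1.22 -0.    0.41]
wrist timer_tile_spot 0.65 ctr 416.2 192.9 size 136 78 ang 8.1
wrist vial_tile_spot 0.94 ctr 383.6 340.7 size 80 81 ang 81.6
wrist key_tile_spot 0.72 ctr 475.0 40.3 size 136 79 ang 0.7
key_centre 0.96 [327.0, 184.0, 30.0, 36.0] [0.4424 0.1957 0.0335]
key_centre 0.64 [320.0, 281.0, 33.0, 45.0] [0.5468 0.1893 0.0335]
wrist timer_centre 0.74 ctr 438.1 326.9 size 73 67 ang 2.4
```

View pics/c5.png

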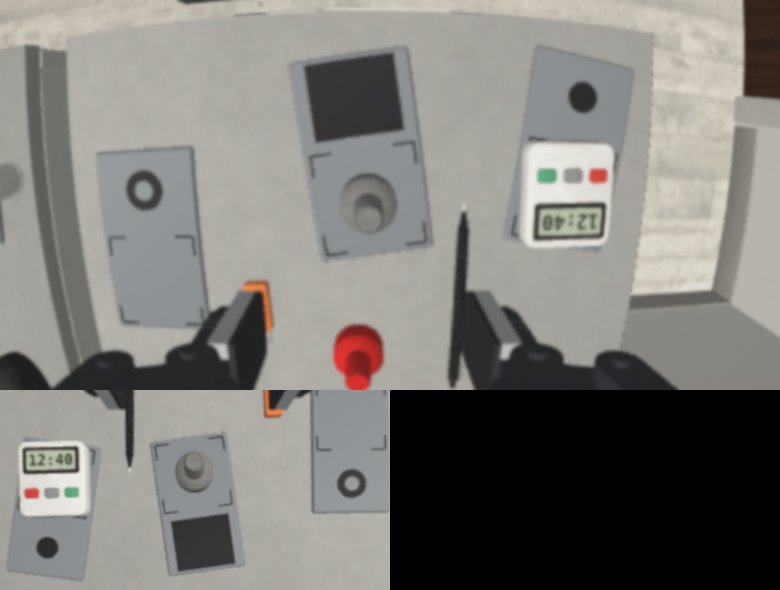

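The grey key is the one at wrist pixel (327,184), on the tile with the rectangle; the red one at (320,281) stays. The timer needs a turn of about -83° when placed, because the label's long side runs across the tile. Now I'll grasp the key's head.

Call:
drive_tool([
  {"dx":0,"dy":0.03,"dz":0.6,"wx":0,"wy":0,"wz":0,"hand":60},
  {"dx":0,"dy":0.03,"dz":1.4,"wx":0,"wy":0,"wz":0,"hand":60},
  {"dx":0,"dy":0.03,"dz":2.2,"wx":0,"wy":0,"wz":0,"hand":60},
  {"dx":0,"dy":0.03,"dz":2.9,"wx":0,"wy":0,"wz":0,"hand":60},
  {"dx":0,"dy":0.03,"dz":3.35,"wx":0,"wy":0,"wz":0,"hand":60},
  {"dx":0,"dy":0.03,"dz":3.54,"wx":0,"wy":0,"wz":0,"hand":60},
  {"dx":0,"dy":0.03,"dz":3.54,"wx":0,"wy":0,"wz":0,"hand":60},
  {"dx":0,"dy":0.03,"dz":3.54,"wx":0,"wy":0,"wz":0,"hand":50},
  {"dx":0,"dy":0.03,"dz":3.54,"wx":0,"wy":0,"wz":0,"hand":42},
  {"dx":0,"dy":0.03,"dz":3.54,"wx":0,"wy":0,"wz":0,"hand":36},
  {"dx":0,"dy":0.03,"dz":3.54,"wx":0,"wy":0,"wz":0,"hand":30},
  {"dx":0,"dy":0.03,"dz":3.54,"wx":0,"wy":0,"wz":0,"hand":26},
  {"dx":0,"dy":0.03,"dz":3.54,"wx":0,"wy":0,"wz":0,"hand":26},
  {"dx":0,"dy":0.03,"dz":3.54,"wx":0,"wy":0,"wz":0,"hand":26},
  {"dx":0,"dy":0.03,"dz":3.54,"wx":0,"wy":0,"wz":0,"hand":26},
])

```text
clock: 19.15
eef_pos: [0.4446, 0.1971, 0.0249]
tool_rot: [0.0, 1.0, 0.001, 0.001]
ft_force: [-1.4, -0.9, 6.5]
grip_width: 0.0325
grasp_force: 58.9
```

Call:
drive_tool([
  {"dx":0,"dy":0,"dz":-0.4,"wx":0,"wy":0,"wz":0,"hand":26},
  {"dx":0,"dy":0,"dz":-1,"wx":0,"wy":0,"wz":0,"hand":26},
  {"dx":-0.2,"dy":-0.4,"dz":-1.3,"wx":0,"wy":0,"wz":0,"hand":26},
  {"dx":-0.4,"dy":-1.1,"dz":-1.3,"wx":0,"wy":0,"wz":0,"hand":26},
  {"dx":-0.7,"dy":-1.9,"dz":-1.3,"wx":0,"wy":0,"wz":0,"hand":26},
  {"dx":-1,"dy":-2.6,"dz":-1.3,"wx":0,"wy":0,"wz":0,"hand":26},
  {"dx":-1.19,"dy":-3,"dz":-1.3,"wx":0,"wy":0,"wz":0,"hand":26},
  {"dx":-1.19,"dy":-3.11,"dz":-1.1,"wx":0,"wy":0,"wz":0,"hand":26},
  {"dx":-1.19,"dy":-3.11,"dz":-0.7,"wx":0,"wy":0,"wz":0,"hand":26},
  {"dx":-1.19,"dy":-3.11,"dz":-0.35,"wx":0,"wy":0,"wz":0,"hand":26},
  {"dx":-1.19,"dy":-3.11,"dz":-0.15,"wx":0,"wy":0,"wz":0,"hand":26},
  {"dx":-1.19,"dy":-3.11,"dz":-0.05,"wx":0,"wy":0,"wz":0,"hand":26},
  {"dx":-1.19,"dy":-3.11,"dz":0,"wx":0,"wy":0,"wz":0,"hand":26},
  {"dx":-1.19,"dy":-3.11,"dz":0,"wx":0,"wy":0,"wz":0,"hand":26},
])

```text
clock: 20.55
eef_pos: [0.5016, 0.0418, 0.0249]
tool_rot: [-0.0, 1.0, 0.0, -0.001]
ft_force: [-6.7, -0.3, 13.6]
grip_width: 0.0322
grasp_force: 61.3
```

Call:
drive_tool([
  {"dx":0,"dy":0,"dz":-0.02,"wx":0,"wy":0,"wz":0,"hand":26},
  {"dx":0,"dy":0,"dz":-0.02,"wx":0,"wy":0,"wz":0,"hand":40},
  {"dx":0,"dy":0,"dz":-0.02,"wx":0,"wy":0,"wz":0,"hand":52},
  {"dx":0,"dy":0,"dz":-0.02,"wx":0,"wy":0,"wz":0,"hand":60},
  {"dx":0,"dy":0,"dz":-0.4,"wx":0,"wy":0,"wz":0,"hand":60},
  {"dx":0,"dy":0,"dz":-1.2,"wx":0,"wy":0,"wz":0,"hand":60},
  {"dx":0,"dy":0,"dz":-2.2,"wx":0,"wy":0,"wz":0,"hand":60},
  {"dx":0.1,"dy":0.4,"dz":-3.1,"wx":0,"wy":0,"wz":0,"hand":85},
  {"dx":0.3,"dy":1.3,"dz":-3.5,"wx":0,"wy":0,"wz":0,"hand":85},
  {"dx":0.5,"dy":2.2,"dz":-3.5,"wx":0,"wy":0,"wz":0,"hand":85},
  {"dx":0.8,"dy":3.1,"dz":-3.5,"wx":0,"wy":0,"wz":0,"hand":85},
  {"dx":1,"dy":4,"dz":-3.5,"wx":0,"wy":0,"wz":0,"hand":85},
  {"dx":1.2,"dy":4.9,"dz":-3.5,"wx":0,"wy":0,"wz":0,"hand":85},
  {"dx":1.32,"dy":5.76,"dz":-3.5,"wx":0,"wy":0,"wz":0,"hand":85},
  {"dx":1.32,"dy":5.76,"dz":-3.5,"wx":0,"wy":0,"wz":0,"hand":85},
  {"dx":1.32,"dy":5.76,"dz":-3.5,"wx":0,"wy":0,"wz":0,"hand":85},
])

```text
clock: 22.15
eef_pos: [0.4363, 0.33, 0.1975]
tool_rot: [-0.001, 1.0, -0.0, -0.0]
ft_force: [0.0, -0.2, 0.6]
grip_width: 0.0854
grasp_force: 0.0
```

Run:
```python
from h import *
o,im=look("w6",[("key_centre",.055)],["timer_tile_spot","vial_tile_spot"])
bot.camera("wrist"); tiles("wrist",["timer_centre"],o,.022)
cv2.imwrite("pics/c6.png",cv2.resize(im[40:310,40:540],(800,432))[:,:,::-1])
bot.camera("side")
for d in bot.look_for("side","key_centre")[:2]: print(d["score"],at("side",*d["extent"][:2],.0335).round(4))
```

```text
22.15 [0.4363 0.33   0.1975] [-1.2e-03  1.0e+00 -5.0e-04 -3.0e-04] [ 0.65  0.36  0.05  1.26 -0.    0.65]
wrist timer_tile_spot 0.59 ctr 416.1 193.7 size 135 79 ang 8.1
wrist vial_tile_spot 0.93 ctr 410.9 337.4 size 78 136 ang 82.5
key_centre 0.97 [100.0, 236.0, 32.0, 33.0] [0.5001 0.049  0.0335]
wrist timer_centre 0.76 ctr 436.9 333.6 size 74 64 ang 1.6
0.58 [0.4958 0.0459 0.0335]
```

View pics/c6.png

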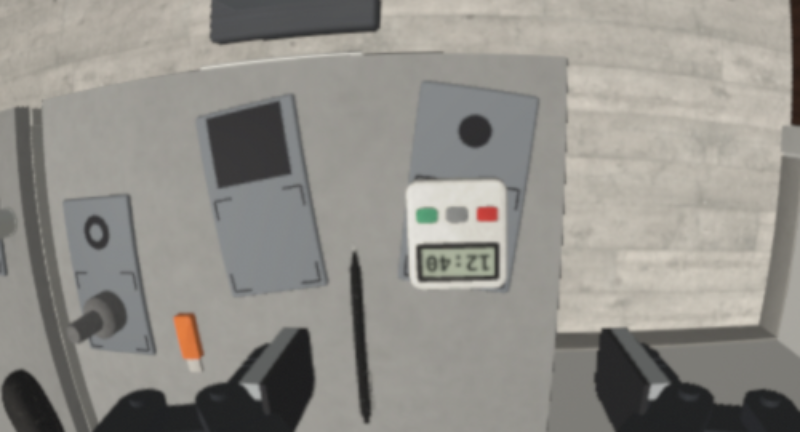

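```bash
python3 -c "
from workcell import bot
print(bot.tip_extent)"
```

```text
0.011
```

Call:
drive_tool([
  {"dx":-0.01,"dy":0.06,"dz":0.6,"wx":0,"wy":0,"wz":-0.3,"hand":85},
  {"dx":-0.01,"dy":0.06,"dz":1.4,"wx":0,"wy":0,"wz":-0.3,"hand":85},
  {"dx":-0.01,"dy":0.06,"dz":2.2,"wx":0,"wy":0,"wz":-0.3,"hand":85},
  {"dx":-0.01,"dy":0.06,"dz":2.9,"wx":0,"wy":0,"wz":-0.3,"hand":85},
  {"dx":-0.01,"dy":0.06,"dz":3.3,"wx":0,"wy":0,"wz":-0.3,"hand":85},
  {"dx":-0.01,"dy":0.06,"dz":3.5,"wx":0,"wy":0,"wz":-0.3,"hand":85},
  {"dx":-0.01,"dy":0.06,"dz":3.6,"wx":0,"wy":0,"wz":-0.3,"hand":80},
  {"dx":-0.01,"dy":0.06,"dz":3.62,"wx":0,"wy":0,"wz":-0.3,"hand":75},
  {"dx":-0.01,"dy":0.06,"dz":3.62,"wx":0,"wy":0,"wz":-0.3,"hand":72},
  {"dx":-0.01,"dy":0.06,"dz":3.62,"wx":0,"wy":0,"wz":-0.3,"hand":72},
])

```text
clock: 23.55
eef_pos: [0.4383, 0.3329, 0.0185]
tool_rot: [-0.013, 1.0, 0.001, 0.001]
ft_force: [0.6, 0.1, -0.5]
grip_width: 0.0719
grasp_force: 0.0
```

Call:
drive_tool([
  {"dx":0,"dy":0,"dz":0.03,"wx":0,"wy":0,"wz":0,"hand":70},
  {"dx":0,"dy":0,"dz":0.03,"wx":0,"wy":0,"wz":0,"hand":66},
  {"dx":0,"dy":0,"dz":0.03,"wx":0,"wy":0,"wz":0,"hand":62},
  {"dx":0,"dy":0,"dz":0.03,"wx":0,"wy":0,"wz":0,"hand":57},
  {"dx":0,"dy":0,"dz":0.03,"wx":0,"wy":0,"wz":0,"hand":55},
  {"dx":0,"dy":0,"dz":0.03,"wx":0,"wy":0,"wz":0,"hand":55},
  {"dx":0,"dy":0,"dz":0.03,"wx":0,"wy":0,"wz":0,"hand":55},
])

```text
clock: 24.25
eef_pos: [0.4377, 0.3325, 0.0166]
tool_rot: [-0.013, 1.0, 0.0, 0.001]
ft_force: [0.0, -0.9, 4.3]
grip_width: 0.0619
grasp_force: 65.3
```

Call:
drive_tool([
  {"dx":0,"dy":0,"dz":-0.4,"wx":0,"wy":0,"wz":0,"hand":55},
  {"dx":0,"dy":0,"dz":-1.1,"wx":0,"wy":0,"wz":0,"hand":55},
  {"dx":0,"dy":0,"dz":-1.5,"wx":0,"wy":0,"wz":1,"hand":55},
  {"dx":0,"dy":-0.3,"dz":-1.5,"wx":0,"wy":0,"wz":2.5,"hand":55},
  {"dx":0,"dy":-0.6,"dz":-1.5,"wx":0,"wy":0,"wz":4,"hand":55},
  {"dx":0,"dy":-1,"dz":-1.5,"wx":0,"wy":0,"wz":5.6,"hand":55},
  {"dx":0,"dy":-1.4,"dz":-1.5,"wx":0,"wy":0,"wz":7.2,"hand":55},
  {"dx":0,"dy":-1.8,"dz":-1.5,"wx":0,"wy":0,"wz":8.8,"hand":55},
  {"dx":-0.07,"dy":-2.2,"dz":-1.5,"wx":0,"wy":0,"wz":10.4,"hand":55},
  {"dx":-0.07,"dy":-2.5,"dz":-1.5,"wx":0,"wy":0,"wz":12,"hand":55},
  {"dx":-0.07,"dy":-2.72,"dz":-1.5,"wx":0,"wy":0,"wz":13.6,"hand":55},
  {"dx":-0.07,"dy":-2.72,"dz":-1.5,"wx":0,"wy":0,"wz":15.2,"hand":55},
  {"dx":-0.07,"dy":-2.72,"dz":-1.5,"wx":0,"wy":0,"wz":16.4,"hand":55},
  {"dx":-0.07,"dy":-2.72,"dz":-1.2,"wx":0,"wy":0,"wz":16.7,"hand":55},
  {"dx":-0.07,"dy":-2.72,"dz":-0.8,"wx":0,"wy":0,"wz":16.7,"hand":55},
  {"dx":-0.07,"dy":-2.72,"dz":-0.4,"wx":0,"wy":0,"wz":16.7,"hand":55},
  {"dx":-0.07,"dy":-2.72,"dz":-0.2,"wx":0,"wy":0,"wz":16.7,"hand":55},
  {"dx":-0.07,"dy":-2.72,"dz":-0.08,"wx":0,"wy":0,"wz":16.7,"hand":55},
  {"dx":-0.07,"dy":-2.72,"dz":-0.03,"wx":0,"wy":0,"wz":16.7,"hand":55},
  {"dx":-0.07,"dy":-2.72,"dz":-0.03,"wx":0,"wy":0,"wz":16.7,"hand":55},
])

```text
clock: 26.25
eef_pos: [0.4447, 0.1965, 0.0173]
tool_rot: [0.656, 0.755, 0.0, 0.0]
ft_force: [-0.0, 0.2, -0.4]
grip_width: 0.0623
grasp_force: 66.0
```

Call:
drive_tool([
  {"dx":0,"dy":0,"dz":0.02,"wx":0,"wy":0,"wz":0,"hand":55},
  {"dx":0,"dy":0,"dz":0.04,"wx":0,"wy":0,"wz":0,"hand":55},
  {"dx":0,"dy":0,"dz":0.03,"wx":0,"wy":0,"wz":0,"hand":70},
  {"dx":0,"dy":0,"dz":0,"wx":0,"wy":0,"wz":0,"hand":80},
  {"dx":0,"dy":0,"dz":-0.1,"wx":0,"wy":0,"wz":0,"hand":85},
  {"dx":0,"dy":0,"dz":-0.6,"wx":0,"wy":0,"wz":0,"hand":85},
  {"dx":0,"dy":0,"dz":-1.5,"wx":0,"wy":0,"wz":0,"hand":85},
  {"dx":0,"dy":0,"dz":-2.5,"wx":0,"wy":0,"wz":0,"hand":85},
  {"dx":0,"dy":0,"dz":-3.4,"wx":0,"wy":0,"wz":-1.5,"hand":70},
  {"dx":-0.4,"dy":-0.1,"dz":-3.65,"wx":0,"wy":0,"wz":-3,"hand":60},
  {"dx":-1,"dy":-0.3,"dz":-3.65,"wx":0,"wy":0,"wz":-4.6,"hand":60},
  {"dx":-1.6,"dy":-0.4,"dz":-3.65,"wx":0,"wy":0,"wz":-6.2,"hand":60},
  {"dx":-2.2,"dy":-0.5,"dz":-3.65,"wx":0,"wy":0,"wz":-7.8,"hand":60},
  {"dx":-2.6,"dy":-0.55,"dz":-3.65,"wx":0,"wy":0,"wz":-9.4,"hand":60},
  {"dx":-2.6,"dy":-0.55,"dz":-3.65,"wx":0,"wy":0,"wz":-11,"hand":60},
  {"dx":-2.6,"dy":-0.55,"dz":-3.65,"wx":0,"wy":0,"wz":-12.6,"hand":60},
  {"dx":-2.6,"dy":-0.55,"dz":-3.65,"wx":0,"wy":0,"wz":-14.2,"hand":60},
  {"dx":-2.6,"dy":-0.55,"dz":-3.65,"wx":0,"wy":0,"wz":-15.7,"hand":60},
  {"dx":-2.6,"dy":-0.55,"dz":-3.65,"wx":0,"wy":0,"wz":-16.4,"hand":60},
  {"dx":-2.6,"dy":-0.55,"dz":-3.65,"wx":0,"wy":0,"wz":-16.4,"hand":60},
])

```text
clock: 28.25
eef_pos: [0.4353, 0.0638, 0.2]
tool_rot: [0.0, 1.0, 0.0, 0.0]
ft_force: [0.3, -0.3, 0.3]
grip_width: 0.0597
grasp_force: 0.0
```

Run:
```python
from h import *
o,im=look("w7",[("key_centre",.055),("vial_centre",.061)],["timer_tile_spot","key_tile_spot"])
bot.camera("wrist"); tiles("wrist",["timer_centre"],o,.022)
cv2.imwrite("pics/c7.png",cv2.resize(im[40:310,80:580],(800,432))[:,:,::-1])
```

```text
28.25 [0.4353 0.0638 0.2   ] [1.e-04 1.e+00 0.e+00 2.e-04] [ 0.15  0.15 -0.23  1.2  -0.    0.15]
wrist timer_tile_spot 0.65 ctr 416.1 192.0 size 136 79 ang 8.0
wrist key_tile_spot 0.8 ctr 475.1 39.8 size 135 79 ang 0.2
key_centre 0.73 [304.0, 246.0, 30.0, 45.0] [0.4991 0.0427 0.0335]
key_centre 0.71 [154.0, 185.0, 55.0, 62.0] [ 0.4298 -0.1247  0.0335]
vial_centre 0.85 [181.0, 178.0, 44.0, 36.0] [ 0.4239 -0.0853  0.0365]
wrist timer_centre 0.55 ctr 443.9 192.1 size 66 73 ang 7.4
```

View pics/c7.png

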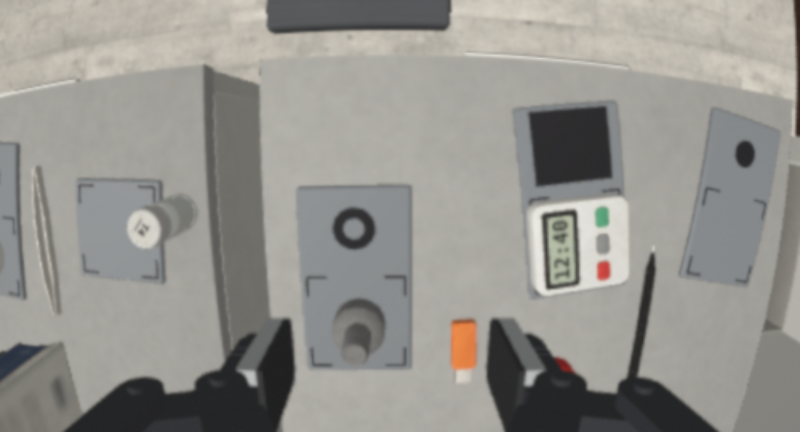

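The timer and the key sit within their corner marks. The vial is still upright at wrist pixel (181,178). I'll hover over it next.

Call:
drive_tool([
  {"dx":0.17,"dy":-0.8,"dz":0,"wx":0,"wy":0,"wz":0,"hand":60},
  {"dx":0.17,"dy":-1.7,"dz":0,"wx":0,"wy":0,"wz":0,"hand":60},
  {"dx":0.17,"dy":-2.5,"dz":0,"wx":0,"wy":0,"wz":0,"hand":60},
  {"dx":0.17,"dy":-3.04,"dz":0,"wx":0,"wy":0,"wz":0,"hand":60},
  {"dx":0.17,"dy":-3.04,"dz":0,"wx":0,"wy":0,"wz":0,"hand":60},
  {"dx":0.17,"dy":-3.04,"dz":0,"wx":0,"wy":0,"wz":0,"hand":60},
])

```text
clock: 29.2
eef_pos: [0.4267, -0.0885, 0.1996]
tool_rot: [0.001, 1.0, 0.0, -0.0]
ft_force: [-0.7, 0.3, 0.9]
grip_width: 0.06
grasp_force: 0.0
```

Run:
```python
from h import *
o,im=look("w8",[("vial_centre",.049)],["spare_tile_spot"])
cv2.imwrite("pics/c8.png",cv2.resize(im[100:300,200:450],(750,600),interpolation=cv2.INTER_CUBIC)[:,:,::-1])
```

```text
29.2 [ 0.4267 -0.0885  0.1996] [ 1.e-03  1.e+00  3.e-04 -1.e-04] [-0.2   0.14 -0.23  1.2   0.   -0.2 ]
wrist spare_tile_spot 0.78 ctr 435.9 -140.8 size 79 80 ang 85.6
vial_centre 0.84 [328.0, 186.0, 30.0, 40.0] [ 0.4262 -0.0864  0.0305]
```

View pics/c8.png

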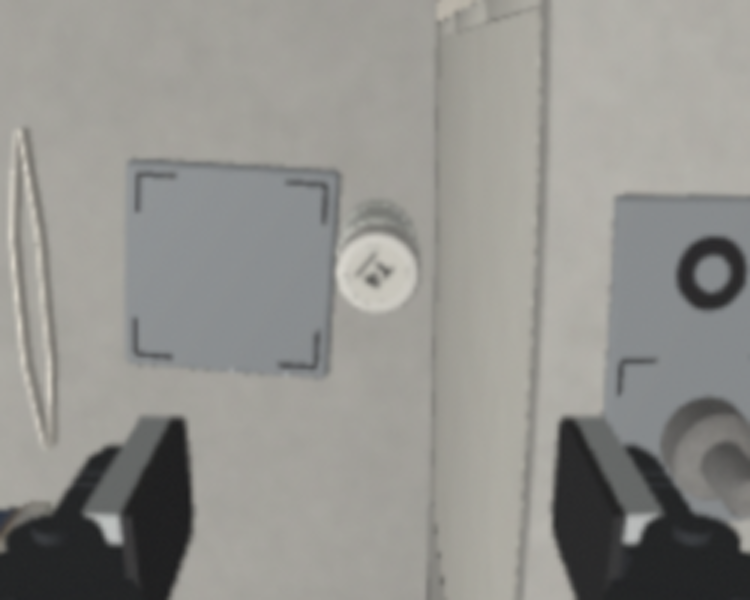

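The vial is upright on the bench between the spare tile and the groove, at wrist pixel (328,186) or (0.426, -0.0864). I'll grasp it now.

Call:
drive_tool([
  {"dx":0.01,"dy":0.04,"dz":0.6,"wx":0,"wy":0,"wz":0,"hand":50},
  {"dx":0.01,"dy":0.04,"dz":1.4,"wx":0,"wy":0,"wz":0,"hand":50},
  {"dx":0.01,"dy":0.04,"dz":2.2,"wx":0,"wy":0,"wz":0,"hand":50},
  {"dx":0.01,"dy":0.04,"dz":2.9,"wx":0,"wy":0,"wz":0,"hand":50},
  {"dx":0.01,"dy":0.04,"dz":3.3,"wx":0,"wy":0,"wz":0,"hand":50},
  {"dx":0.01,"dy":0.04,"dz":3.5,"wx":0,"wy":0,"wz":0,"hand":50},
  {"dx":0.01,"dy":0.04,"dz":3.5,"wx":0,"wy":0,"wz":0,"hand":50},
  {"dx":0.01,"dy":0.04,"dz":3.5,"wx":0,"wy":0,"wz":0,"hand":40},
  {"dx":0.01,"dy":0.04,"dz":3.5,"wx":0,"wy":0,"wz":0,"hand":32},
  {"dx":0.01,"dy":0.04,"dz":3.5,"wx":0,"wy":0,"wz":0,"hand":26},
  {"dx":0.01,"dy":0.04,"dz":3.5,"wx":0,"wy":0,"wz":0,"hand":20},
  {"dx":0.01,"dy":0.04,"dz":3.5,"wx":0,"wy":0,"wz":0,"hand":15},
  {"dx":0.01,"dy":0.04,"dz":3.5,"wx":0,"wy":0,"wz":0,"hand":15},
  {"dx":0.01,"dy":0.04,"dz":3.5,"wx":0,"wy":0,"wz":0,"hand":15},
])

```text
clock: 30.75
eef_pos: [0.4277, -0.0863, 0.0262]
tool_rot: [0.0, 1.0, -0.0, 0.002]
ft_force: [-1.1, 1.5, 5.5]
grip_width: 0.0261
grasp_force: 58.6
```

Call:
drive_tool([
  {"dx":0,"dy":0,"dz":-0.5,"wx":0,"wy":0,"wz":0,"hand":15},
  {"dx":0,"dy":0,"dz":-1.3,"wx":0,"wy":0,"wz":0,"hand":15},
  {"dx":0,"dy":0.2,"dz":-2.1,"wx":0,"wy":0,"wz":0,"hand":15},
  {"dx":0,"dy":0.7,"dz":-2.3,"wx":0,"wy":0,"wz":0,"hand":15},
  {"dx":0,"dy":1.5,"dz":-2.3,"wx":0,"wy":0,"wz":0,"hand":15},
  {"dx":0,"dy":2.4,"dz":-2.3,"wx":0,"wy":0,"wz":0,"hand":15},
  {"dx":0,"dy":3.3,"dz":-2.3,"wx":0,"wy":0,"wz":0,"hand":15},
  {"dx":-0.05,"dy":4.2,"dz":-2.3,"wx":0,"wy":0,"wz":0,"hand":15},
  {"dx":-0.1,"dy":5.1,"dz":-2.3,"wx":0,"wy":0,"wz":0,"hand":15},
  {"dx":-0.15,"dy":6,"dz":-2.3,"wx":0,"wy":0,"wz":0,"hand":15},
  {"dx":-0.2,"dy":6.9,"dz":-2.3,"wx":0,"wy":0,"wz":0,"hand":15},
  {"dx":-0.26,"dy":7.7,"dz":-2.3,"wx":0,"wy":0,"wz":0,"hand":15},
  {"dx":-0.26,"dy":8.2,"dz":-2.3,"wx":0,"wy":0,"wz":0,"hand":15},
  {"dx":-0.26,"dy":8.4,"dz":-2.1,"wx":0,"wy":0,"wz":0,"hand":15},
  {"dx":-0.26,"dy":8.4,"dz":-1.6,"wx":0,"wy":0,"wz":0,"hand":15},
  {"dx":-0.26,"dy":8.4,"dz":-1,"wx":0,"wy":0,"wz":0,"hand":15},
  {"dx":-0.26,"dy":8.4,"dz":-0.5,"wx":0,"wy":0,"wz":0,"hand":15},
  {"dx":-0.26,"dy":8.4,"dz":-0.25,"wx":0,"wy":0,"wz":0,"hand":15},
  {"dx":-0.26,"dy":8.4,"dz":-0.15,"wx":0,"wy":0,"wz":0,"hand":15},
  {"dx":-0.26,"dy":8.4,"dz":-0.13,"wx":0,"wy":0,"wz":0,"hand":15},
])

```text
clock: 32.75
eef_pos: [0.4389, 0.3325, 0.0322]
tool_rot: [0.001, 1.0, -0.001, -0.001]
ft_force: [-3.6, -4.0, 9.2]
grip_width: 0.0261
grasp_force: 59.6
```

Contact is light, so I'll release, rise and back off to inspect.

Call:
drive_tool([
  {"dx":0,"dy":0,"dz":0,"wx":0,"wy":0,"wz":0,"hand":15},
  {"dx":0,"dy":0,"dz":-0.02,"wx":0,"wy":0,"wz":0,"hand":35},
  {"dx":0,"dy":0,"dz":-0.02,"wx":0,"wy":0,"wz":0,"hand":48},
  {"dx":0,"dy":0,"dz":-0.02,"wx":0,"wy":0,"wz":0,"hand":60},
  {"dx":0,"dy":0,"dz":-0.5,"wx":0,"wy":0,"wz":0,"hand":60},
  {"dx":0,"dy":0,"dz":-1.4,"wx":0,"wy":0,"wz":0,"hand":60},
  {"dx":0,"dy":0,"dz":-2.4,"wx":0,"wy":0,"wz":0,"hand":60},
  {"dx":0.2,"dy":-0.5,"dz":-3.4,"wx":0,"wy":0,"wz":0,"hand":60},
  {"dx":0.4,"dy":-1.4,"dz":-4,"wx":0,"wy":0,"wz":0,"hand":60},
  {"dx":0.4,"dy":-2.3,"dz":-4.4,"wx":0,"wy":0,"wz":0,"hand":60},
  {"dx":0.4,"dy":-3,"dz":-4.4,"wx":0,"wy":0,"wz":0,"hand":60},
  {"dx":0.4,"dy":-3,"dz":-4.4,"wx":0,"wy":0,"wz":0,"hand":60},
  {"dx":0.4,"dy":-3,"dz":-4.4,"wx":0,"wy":0,"wz":0,"hand":60},
])

```text
clock: 34.05
eef_pos: [0.4196, 0.1831, 0.2516]
tool_rot: [0.001, 1.0, 0.0, 0.001]
ft_force: [0.4, 0.1, 0.9]
grip_width: 0.0599
grasp_force: 0.0
```

Run:
```python
from h import *
o,im=look("w9",[("key_centre",.055),("vial_centre",.061)],["timer_tile_spot","key_tile_spot","vial_tile_spot"])
bot.camera("wrist"); tiles("wrist",["timer_centre"],o,.022)
bot.camera("side")
for t,h in(("key_centre",.055),("vial_centre",.061),("bottle_centre",.09)):
    for d in bot.look_for("side",t)[:1]: print("side",t,round(d["score"],2),at("side",*d["extent"][:2],.006+h/2).round(4))
a=top("wrist",.36,.54,-.02,.40,im,o)
cv2.imwrite("pics/c9.png",np.vstack([cv2.resize(im[60:280,100:540],(780,390)),np.hstack([a,np.zeros((a.shape[0],780-a.shape[1],3),np.uint8)])])[:,:,::-1])
```

```text
34.05 [0.4196 0.1831 0.2516] [1.2e-03 1.0e+00 4.0e-04 6.0e-04] [ 0.41  0.15 -0.08  1.34  0.    0.41]
wrist timer_tile_spot 0.83 ctr 385.7 188.5 size 73 78 ang 8.4
wrist key_tile_spot 0.65 ctr 475.0 40.8 size 136 80 ang 0.6
wrist vial_tile_spot 0.68 ctr 410.5 336.9 size 80 138 ang 82.1
key_centre 0.79 [218.0, 238.0, 28.0, 36.0] [0.4992 0.0462 0.0335]
key_centre 0.79 [328.0, 276.0, 27.0, 38.0] [0.5469 0.189  0.0335]
vial_centre 0.57 [449.0, 192.0, 36.0, 35.0] [0.437  0.334  0.0365]
wrist timer_centre 0.89 ctr 445.2 192.9 size 67 74 ang 8.0
side key_centre 0.57 [0.4931 0.0351 0.0335]
side vial_centre 0.47 [0.4287 0.337  0.0365]
side bottle_centre 0.56 [ 0.4465 -0.287   0.051 ]
```

View pics/c9.png

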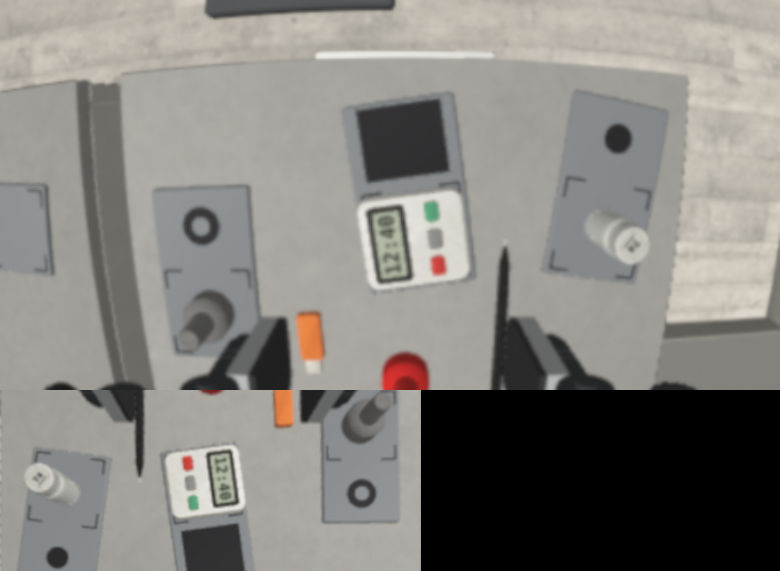

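```bash
cat >> h.py <<'E'
from scipy.optimize import minimize
def fit(c,t,cyl,x0,o=None):
    "match silhouette extent/centroid of stacked cylinders [(r,z0,z1)]"
    d=min(bot.outline_of(c,t)[:3],key=lambda d:np.hypot(*(pix(c,x0+[.033],o)-d["extent"][:2])))
    reg=cv2.GaussianBlur(d["region"].astype(np.float32),(0,0),1); a=np.arange(0,2*np.pi,.2)
    def model(p):
        m=np.zeros(reg.shape,np.uint8)
        for r,z0,z1 in cyl:
            q=np.array([pix(c,(p[0]+r*np.cos(t),p[1]+r*np.sin(t),z),o) for z in(z0,z1) for t in a])
            cv2.fillConvexPoly(m,np.round(cv2.convexHull(q.astype(np.float32))*16).astype(np.int32),1,shift=4)
        return cv2.GaussianBlur(m.astype(np.float32),(0,0),1)
    r=minimize(lambda p:((model(p)-reg)**2).sum(),x0,method="Nelder-Mead",options=dict(initial_simplex=[x0,[x0[0]+.006,x0[1]],[x0[0],x0[1]+.006]],xatol=2e-4,maxiter=60))
    print(c,t,round(d["score"],2),r.x.round(4),round(r.fun,1),"px",int(reg.sum()))
KEY=[(.018,.006,.033),(.009,.033,.061)]; VIAL=[(.0135,.006,.067)]; BOT=[(.0225,.006,.071),(.0165,.071,.096)]
E
python3 - <<'E'
from h import *
o=bot.get_obs(); bot.camera("wrist"); fit("wrist","key_centre",KEY,[.502,.041],o); fit("wrist","vial_centre",VIAL,[.439,.334],o)
bot.camera("side"); fit("side","key_centre",KEY,[.502,.041]);fit("side","vial_centre",VIAL,[.439,.334]);fit("side","bottle_centre",BOT,[.4527,-.288]); tiles("side",["bottle_tile_spot","key_tile_spot","vial_tile_spot"])
bot.camera("scene");fit("scene","key_centre",KEY,[.502,.041]);fit("scene","vial_centre",VIAL,[.439,.334])
E
```

```text
wrist key_centre 0.69 [0.5017 0.0421] 83.2 px 710
wrist vial_centre 0.8 [0.4361 0.3323] 19.5 px 810
side key_centre 0.57 [0.5038 0.0447] 10.8 px 191
side vial_centre 0.53 [0.4344 0.3373] 3.1 px 169
side bottle_centre 0.84 [ 0.452 -0.286] 30.6 px 669
side bottle_tile_spot 0.63 ctr 422.4 -285.8 size 77 135 ang 82.4
side key_tile_spot 0.97 ctr 474.7 37.4 size 83 138 ang 89.6
side vial_tile_spot 0.64 ctr 408.7 337.3 size 88 137 ang 83.0
scene key_centre 0.54 [0.5008 0.0431] 24.5 px 188
scene vial_centre 0.81 [0.4349 0.3347] 8.7 px 349
```

```bash
python3 -c "
from workcell import bot
print(bot.job_done())"
```

```text
the job is handed in; nothing more can be done
None
```

I handed the job in with the bottle, timer, vial and key each upright on its own tile, about 1–5 mm off centre by camera. One slip on the way: a stray move dragged the vial off the spare tile onto the bench, but it stayed upright.

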